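# Find the blind hole of a spacer on the check pin and hold it hole-up

## Task

Pick up the aluminium spacer from the cradle marked with the yellow disc. One of its ends has a blind hole, but you cannot see which: try the ends gently on the sprung brass check pin until the pin goes in and presses on the bottom of the hole for a moment, then draw the spacer off, turn it hole-up and finish while still holding it like that, steady in the air, the whole spacer higher than the pin stand and clear of everything. Leave the other spacer in its cradle and do not push the other things on the bench about.

Things in the scene. Friction and masses are not known exactly. Their poses are not given: they have to be found in the camera images.
- spacer_p_center (a point): centre of an aluminium cylinder (blind spacer) 34 mm in diameter, 80 mm long, about 0.17 kg, lying level in cradle_a, centre 50 mm above the surface. Its z axis runs along its length. One end has a central blind hole 20 mm wide, 30 mm deep, the other is solid; the reading does not tell which
- spacer_q_center (a point): centre of an aluminium cylinder (blind spacer) 34 mm in diameter, 80 mm long, about 0.17 kg, lying level in cradle_b, centre 50 mm above the surface. Its z axis runs along its length. One end has a central blind hole 20 mm wide, 30 mm deep, the other is solid; the reading does not tell which
- spacer_p: the spacer of spacer_p_center, same point and axes
- spacer_q: the spacer of spacer_q_center, same point and axes
- cradle_a: fixed green cradle; a spacer lies in it along its x axis; origin on the surface under the spacer's centre. Base 100 x 60 x 8 mm; two V saddles at x = 24 to 34 mm either side, 47 mm high, 50 mm wide; between them 48 mm are open for fingers down to the base; end walls at x = 43 to 47 mm, 62 mm high, hide the spacer's ends. A tongue at +x carries a disc 72 mm from the origin. Yaw within 0.5 rad
- cradle_b: fixed green cradle; a spacer lies in it along its x axis; origin on the surface under the spacer's centre. Base 100 x 60 x 8 mm; two V saddles at x = 24 to 34 mm either side, 47 mm high, 50 mm wide; between them 48 mm are open for fingers down to the base; end walls at x = 43 to 47 mm, 62 mm high, hide the spacer's ends. A tongue at +x carries a disc 72 mm from the origin. Yaw within 0.5 rad
- tag_yellow: yellow disc 28 mm across, 4 mm thick, on the tongue of the cradle whose spacer is to be checked; origin under its centre
- tag_blue: blue disc, same size, on the tongue of the other cradle, whose spacer is left alone
- check_pin: level brass pin 12 mm in diameter, pointing roughly at the robot (yaw within 0.4 rad); origin at the centre of its tip, 110 mm up; its x axis points from the tip into the barrel, z up. 78 mm stand clear of the barrel. Sprung: gives from about 2 N, up to 12 mm at about 6 N. When pressed, its tip is 40 mm from the spacer's centre at a solid end, 10 mm in the hole
- pin_stand: fixed stand of the pin: base 100 x 90 x 14 mm and 22 mm column under the 26 mm thick barrel, nothing higher than 125 mm; origin on the surface below the pin's tip, axes as the pin's. The pin should not be pressed with more than 20 N
- ring_gauge_a: steel ring gauge, 52 mm outside, 18 mm high, loose bystander; origin under its centre
- ring_gauge_b: steel ring gauge, 64 mm outside, 20 mm high, loose bystander; origin under its centre
- v_block: dark steel V-block 60 x 50 x 40 mm, loose bystander; origin under its centre
- mug: white mug, 80 mm wide, 90 mm high, loose bystander; origin under its centre
- mouse: black computer mouse, 100 x 58 x 34 mm, loose bystander; origin under its centre
- caliper: flat caliper 170 mm long, 12 mm high, loose bystander; origin under its centre

How it is judged:
By the outcome, as a careful person would: the job done as asked, in the order asked, and still so for the second after the job is handed in, while the arm keeps its last pose, push and grip.
It also fails if it takes over 61 s, if anything falls off the work surface, if the arm or the gripper's body presses on something with over 40 N, if the wrist force passes 120 N, or if a joint passes its speed limit or range.

## Robot

A 6-joint arm with a two-finger parallel gripper is mounted at the origin on the work surface. World frame = base frame: x ahead of the robot, y to its left, z up, the work surface at z = 0. Lengths are in m, angles in rad, forces in N, time in s.
With the tool pointing down it reaches from about 0.35 to 0.975 m from the base axis. Payload 4.9 kg.
Tool frame: the origin (TCP) lies at the very end of the fingers, on their centre line; the grasp point (between the pads) lies 19 mm behind it; z points along the fingers, y is the line along which they close (so a half turn about z gives the same grasp; the last joint's range is limited). The gripper opens to 85 mm and grips with 20 to 120 N. Pads are 22 mm wide; open, the fingers measure 114 mm over their backs; the gripper's body (76 mm by 85 mm) begins 54 mm behind the grasp point. The pads swing forward as they close: fully open they stand 13 mm farther back than shut.
Start: joints at [1.229, 0.053, 1.613, -0, 1.476, -0.119], TCP at [0.138, 0.61, 0.231] pointing down, gripper open.
Joint ranges: [-3.01, 3.01], [-1.01, 2.22], [0.06, 2.58], [-1.02, 4.17], [0.09, 2.62], [-3.14, 3.14]. Speed limits (rad/s): [2.57, 2.57, 3.14, 3.14, 3.14, 3.14].

## Interface

Orientations are given as a rotation vector (axis times angle).
In Python, from station import ctrl, imaging gives the robot as it stands.
- The arm moves only by the tool play_rows, never from a script. Its argument "series" is a list of rows, each a list of 3 entries, a list of its own where there are three numbers: the opening, from 0 (shut) to 1 (fully open), then the shift along the tool's x, y, z each as a share of 0.05 m, from -1 to 1, then the turn, a rotation vector about the tool's x, y, z each as a share of 8 degrees, from -1 to 1. In form: [[grip, [dx, dy, dz], [ax, ay, az]], ...]. A call has 1 to 8 rows; each row shifts and turns the commanded pose from where the row before left it, along the tool's axes as they then stand; what a row does not reach is not made up. A row lasts 1/8 s, in which the tool goes at most 62.5 mm and 10.7 degrees, less where a joint would pass 70% of its speed; a pose out of reach is approached as far as the arm can. A call with a number of a shift or a turn outside -1 to 1 is refused whole. A call with a gripper value outside its range is refused whole. The fingers move at their own pace and stop on an object; "force" is the grip in N (left out, the last holds). Time passes only in rows, so rows that do not move let the fingers close. It gives the time, the measured TCP pose, the force, the opening and the grip force at its end, in the units of the state.
- ctrl.get_obs(): the state, without advancing time (a new reading comes with each control period).
- imaging.get_image(name): name is "scene" or "side" or "wrist"; returns a dict with "color" (400x640x3 uint8, blue, green, red), "fx", "fy", "cx", "cy" (pixels), "extrinsics" (4x4, takes a point from world to camera coordinates); the wrist camera has in their place "hand_eye" (4x4, takes a point from camera to tool coordinates, whose origin is the TCP and whose axes are the flange's). Camera axes: x right, y down, z forward; pixel columns grow to the right and rows downward; lengths in m; the calibration is good to about 2 mm. A picture is of the moment at which its call begins: read the wrist's pose just before it. There is no depth.
- ctrl.finish_job(): hands the job in; it is judged then, once.
The state is a dict: "t": time; "q": joint angles; "dq": joint speeds; "effort": joint torques, N m; "tool_pos": TCP position; "tool_rot": TCP orientation; "contact_force": force on the tool from outside, world axes, zero at the start; "wrist_torque": the same for the moment, N m; "opening": finger opening in m; "grip_force": force on a finger pad.
Only numpy, scipy, OpenCV 4.12 (cv2) and the standard library are available. Lean on these libraries where they do the work, as an engineer would, in place of code of your own. Each camera call takes 0.05 s, during which the arm holds its last target. There are 200 camera calls.

## Working session

There is one attempt and no reset: what is moved stays moved. The work goes in short steps, Python scripts to look and compute and a tool call to move; the robot and the scene stay as the last step left them, time stands still between calls to the robot, and variables do not carry over. Pictures are saved under pics/ and viewed, at most 10 in all, crops included, and the job is handed in when it is done.

Besides the shell and the picture viewer there is one more tool, called after ">>>" as a command line: name --argument value ..., lists and objects as JSON in quotes. play_rows: Moves the arm, as the interface text tells. Shift numbers are shares of 0.05 m and turn numbers shares of 8 degrees, none past 1 either way. Its arguments: {"type":"object","properties":{"series":{"type":"array"},"force":{"type":"number"}},"required":["series"]}

```bash
mkdir -p pics; ls
python3 - <<'E'
from station import ctrl, imaging
import cv2,numpy as np
print(ctrl.get_obs())
for n in("scene","side"):
    d=imaging.get_image(n); cv2.imwrite(f"pics/{n}1.png",d["color"]); print(n,d["fx"],d["fy"],d["cx"],d["cy"],np.round(d["extrinsics"],4).tolist())
    np.savez(f"{n}.npz",K=[d["fx"],d["fy"],d["cx"],d["cy"]],E=d["extrinsics"])
E
```

```text
pics
{'t': 0.0, 'q': array([ 1.22902199e+00,  5.33733233e-02,  1.61429207e+00, -2.26850756e-06,
        1.47603831e+00, -1.19018590e-01]), 'dq': array([-4.28517763e-05,  1.99641673e-04, -1.09508817e-03, -1.51677789e-03,
        5.31414545e-04, -3.76623703e-05]), 'effort': array([ 8.49857752e-04, -3.93644035e+01, -3.70194519e+01,  4.43093541e-05,
        6.60609832e-03,  3.93789108e-06]), 'tool_pos': array([0.13787168, 0.60895442, 0.23005399]), 'tool_rot': array([-0.34912706, -3.12164849,  0.00322872]), 'contact_force': array([ 0.0098338 ,  1.1047896 , -0.35683509]), 'wrist_torque': array([-0.01340582,  0.04424644,  0.03435266]), 'grip_force': 0.0, 'opening': 0.08570882592988634}
scene 477.7697331510074 477.7697331510074 315.17448112689993 201.95888507365856 [[-0.6473, 0.7622, -0.01, 0.3796], [0.5657, 0.4715, -0.6765, -0.2531], [-0.5108, -0.4435, -0.7364, 2.1015], [0.0, 0.0, 0.0, 1.0]]
side 495.81821641150077 495.81821641150077 318.7723043902298 197.48778290328232 [[-0.8708, -0.4914, -0.0143, 0.5], [-0.3036, 0.5605, -0.7705, 0.2329], [0.3867, -0.6666, -0.6373, 1.2751], [0.0, 0.0, 0.0, 1.0]]
```

View pics/scene1.png

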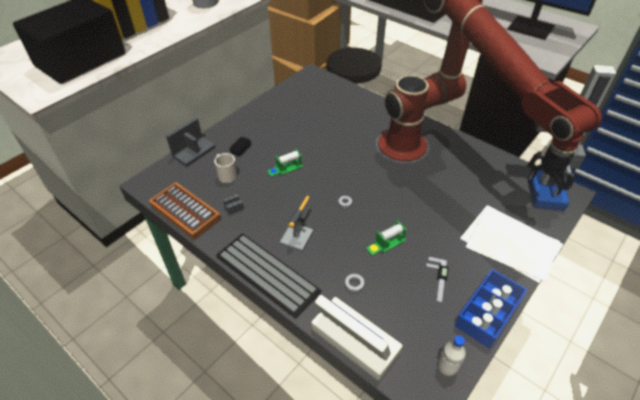

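View pics/side1.png

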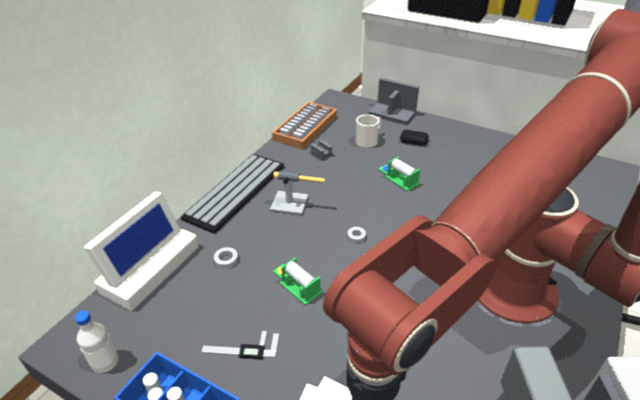

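The scene view shows the yellow-disc cradle at about (388,238) and the brass pin with its tip near (307,199) and barrel near (300,218). In the side view the yellow disc is at (281,272), its spacer at (302,274), and the pin runs from its tip at (323,180) to the barrel at (300,178).

```bash
cat > h.py <<'E'
import numpy as np,cv2
from scipy.spatial.transform import Rotation as R
def cam(n):
    d=np.load(f"{n}.npz"); return d["K"],d["E"]
def ray(n,u,v):
    K,E=cam(n); d=E[:3,:3].T@np.array([(u-K[2])/K[0],(v-K[3])/K[1],1]); return -E[:3,:3].T@E[:3,3],d
def onz(n,u,v,z):
    o,d=ray(n,u,v); return o+d*(z-o[2])/d[2]
def tri(a,b):
    o1,d1=ray("scene",*a);o2,d2=ray("side",*b)
    s=np.linalg.lstsq(np.c_[d1,-d2],o2-o1,rcond=None)[0]
    p,q=o1+s[0]*d1,o2+s[1]*d2; return (p+q)/2,np.linalg.norm(p-q)
E
python3 - <<'E'
from h import *
box={"scene":dict(pin=(285,190,320,230),cr=(362,218,412,260)),"side":dict(pin=(270,168,330,186),cr=(268,254,328,305))}
C={}
for n in box:
    im=cv2.imread(f"pics/{n}1.png")
    hsv=cv2.cvtColor(im,cv2.COLOR_BGR2HSV)
    def mask(lo,hi,b):
        m=cv2.inRange(hsv,np.array(lo),np.array(hi)); z=np.zeros_like(m);x0,y0,x1,y1=b;z[y0:y1,x0:x1]=m[y0:y1,x0:x1]; return np.argwhere(z)[:,::-1].astype(float)
    for k,lo,hi,b in(("tag",(22,120,120),(33,255,255),"cr"),("white",(0,0,130),(180,70,255),"cr"),("green",(40,110,40),(80,255,255),"cr"),("pin",(10,110,110),(28,255,255),"pin")):
        p=mask(lo,hi,box[n][b]); c=p.mean(0); w,v=np.linalg.eigh(np.cov(p.T)); t=(p-c)@v[:,1]
        e0,e1=c+v[:,1]*t.min(),c+v[:,1]*t.max(); C[n,k]=(c,e0,e1); print(n,k,len(p),c.round(1),e0.round(1),e1.round(1))
for k in("tag","white","green"): print(k,tri(C["scene",k][0],C["side",k][0]))
for i in(1,2):
  for j in (1,2): print("pin",i,j,tri(C["scene","pin"][i],C["side","pin"][j]))
for n in box:
  print(n,"tag@12",onz(n,*C[n,"tag"][0],.012),"white@60",onz(n,*C[n,"white"][0],.06),[onz(n,*e,.11) for e in C[n,"pin"][1:]])
E
```

```text
scene tag 35 [373.6 247.4] [376.9 248.3] [370.6 246.6]
scene white 197 [391.7 231. ] [401.7 226.3] [381.3 235.8]
scene green 384 [386.8 242.3] [407.4 233.7] [367.5 250.3]
scene pin 92 [300.3 208.7] [307.7 195.9] [290.2 226.1]
side tag 20 [279.5 270.7] [278.9 268. ] [280.  273.2]
side white 1989 [295.8 274.8] [329.2 258.4] [261.8 291.5]
side green 732 [299.3 286.2] [318.5 297.3] [273. 271.]
side pin 97 [301.8 177.5] [323.9 180.4] [272.8 173.6]
tag (array([0.55202694, 0.24608847, 0.01548683]), np.float64(0.0071481755071750785))
white (array([0.48339565, 0.27093148, 0.06192049]), np.float64(0.00861820581649116))
green (array([ 0.48726313,  0.25787871, -0.00312702]), np.float64(0.001077156230937589))
pin 1 1 (array([ 0.57731385, -0.04119768,  0.11119368]), np.float64(0.0025437834578877698))
pin 1 2 (array([0.66342509, 0.05505838, 0.20337715]), np.float64(0.06858448895600498))
pin 2 1 (array([ 0.63832649, -0.09796699,  0.01031521]), np.float64(0.07830822452688962))
pin 2 2 (array([0.72550247, 0.00707256, 0.11429032]), np.float64(0.0006463051908285915))
scene tag@12 [0.5476888  0.24109223 0.012     ] white@60 [0.47934396 0.26580894 0.06      ] [array([ 0.5755695 , -0.04338611,  0.11      ]), array([0.72280573, 0.00415288, 0.11      ])]
side tag@12 [0.55385158 0.24781815 0.012     ] white@60 [0.48433021 0.2746842  0.06      ] [array([ 0.57789369, -0.04071044,  0.11      ]), array([0.72888493, 0.00288356, 0.11      ])]
```

```bash
cat >> h.py <<'E'
def down(a):  # tool down, tool x at world angle a
    x=np.array([np.cos(a),np.sin(a),0]);z=np.array([0,0,-1.]); return np.c_[x,np.cross(z,x),z]
def plan(p,Rt,p0,R0,n=None):
    """n equal rows: turn per row (share of 8deg), shifts in the tool axes as they stand"""
    p,p0=np.array(p),np.array(p0); w=R.from_matrix(R0.T@Rt).as_rotvec()
    n=n or int(np.ceil(max(np.abs(p-p0).sum()/.045,np.linalg.norm(w)/np.radians(7.5),1)))
    out=[];Rc=R0.copy()
    for i in range(n):
        out.append(([*np.round(Rc.T@(p-p0)/n/.05,2)],[*np.round(w/n/np.radians(8),2)])); Rc=Rc@R.from_rotvec(w/n).as_matrix()
    for s,t in out: print([[float(v) for v in s],[float(v) for v in t]])
def now(o): return o["tool_pos"],R.from_rotvec(o["tool_rot"]).as_matrix()
E
python3 - <<'E'
from h import *
from station import ctrl
plan((.485,.263,.231),down(np.pi-.31),*now(ctrl.get_obs()),n=12)
E
```

```text
[[-0.69, -0.43, -0.0], [-0.0, -0.0, 0.05]]
[[-0.69, -0.43, -0.0], [-0.0, -0.0, 0.05]]
[[-0.7, -0.42, -0.0], [-0.0, -0.0, 0.05]]
[[-0.7, -0.42, -0.0], [-0.0, -0.0, 0.05]]
[[-0.7, -0.41, -0.0], [-0.0, -0.0, 0.05]]
[[-0.71, -0.41, -0.0], [-0.0, -0.0, 0.05]]
[[-0.71, -0.4, -0.0], [-0.0, -0.0, 0.05]]
[[-0.71, -0.4, -0.0], [-0.0, -0.0, 0.05]]
[[-0.72, -0.39, -0.0], [-0.0, -0.0, 0.05]]
[[-0.72, -0.39, -0.0], [-0.0, -0.0, 0.05]]
[[-0.72, -0.38, -0.0], [-0.0, -0.0, 0.05]]
[[-0.72, -0.38, -0.0], [-0.0, -0.0, 0.05]]
```

>>> play_rows --series '[[1, [-0.7, -0.42, 0], [0, 0, 0.05]], [1, [-0.7, -0.42, 0], [0, 0, 0.05]], [1, [-0.7, -0.42, 0], [0, 0, 0.05]], [1, [-0.7, -0.42, 0], [0, 0, 0.05]], [1, [-0.7, -0.41, 0], [0, 0, 0.05]], [1, [-0.7, -0.41, 0], [0, 0, 0.05]], [1, [-0.7, -0.4, 0], [0, 0, 0.05]], [1, [-0.7, -0.4, 0], [0, 0, 0.05]]]'

```text
t: 1.1
tool_pos: [0.3698, 0.3798, 0.2308]
tool_rot: [-0.437, -3.111, 0.001]
contact_force: [0.0, 0.4, -0.1]
opening: 0.0859
grip_force: 0.0
```

>>> play_rows --series '[[1, [-0.7, -0.39, 0], [0, 0, 0.05]], [1, [-0.7, -0.39, 0], [0, 0, 0.05]], [1, [-0.7, -0.38, 0], [0, 0, 0.05]], [1, [-0.7, -0.38, 0], [0, 0, 0.05]], [1, [0, 0, 0], [0, 0, 0]], [1, [0, 0, 0], [0, 0, 0]]]'

```text
t: 1.85
tool_pos: [0.481, 0.2675, 0.2308]
tool_rot: [-0.48, -3.104, 0.0]
contact_force: [0.5, 0.1, 0.7]
opening: 0.0851
grip_force: 0.0
```

Run:
```python
from h import *
from station import ctrl,imaging
o=ctrl.get_obs(); print(o["q"].round(3),o["tool_pos"],o["contact_force"].round(2)); p,Rm=now(o); print(Rm.round(3))
d=imaging.get_image("wrist"); print(d["hand_eye"].round(3))
np.savez("w1.npz",K=[d["fx"],d["fy"],d["cx"],d["cy"]],H=d["hand_eye"],p=p,R=Rm); cv2.imwrite("pics/w1.png",d["color"])
```

```text
[ 0.372 -0.125  1.787  0.     1.481 -0.892] [0.480972   0.26747313 0.23079186] [0.48 0.08 0.68]
[[-0.953  0.302 -0.001]
 [ 0.302  0.953  0.   ]
 [ 0.001 -0.    -1.   ]]
[[-0.001 -0.949 -0.316  0.08 ]
 [ 1.    -0.001  0.    -0.   ]
 [-0.    -0.316  0.949 -0.142]
 [ 0.     0.     0.     1.   ]]
```

View pics/w1.png

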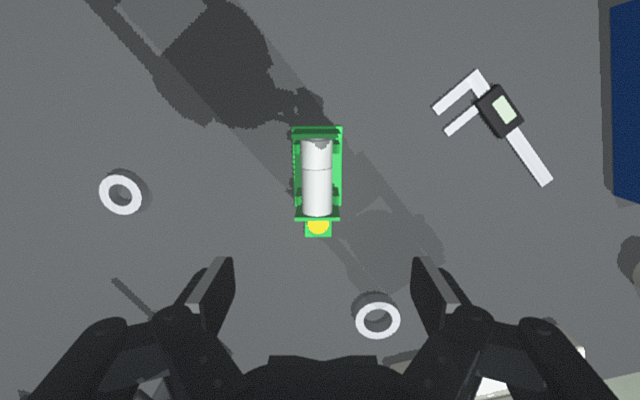

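The wrist view shows the yellow-disc cradle centred near (317,175), the disc at (318,227), and the spacer axis almost vertical in the image. I'll measure it.

```bash
cat >> h.py <<'E'
def wz(f,u,v,z):
    d=np.load(f); K=d["K"];H=d["H"]; o=d["R"]@H[:3,3]+d["p"]; r=d["R"]@H[:3,:3]@np.array([(u-K[2])/K[0],(v-K[3])/K[1],1]); return o+r*(z-o[2])/r[2]
E
python3 - <<'E'
from h import *
hsv=cv2.cvtColor(cv2.imread("pics/w1.png"),cv2.COLOR_BGR2HSV)
def seg(lo,hi):
    m=cv2.inRange(hsv,np.array(lo),np.array(hi)); z=np.zeros_like(m); z[110:245,280:355]=m[110:245,280:355]; return np.argwhere(z)[:,::-1].astype(float)
t=seg((20,120,120),(34,255,255)); tc=t.mean(0); T=wz("w1.npz",*tc,.012); print("tag",len(t),tc,T)
w=seg((0,0,110),(180,60,255))
print("white box",w.min(0),w.max(0))
L=[]
for v in range(146,212,6):
    r=w[w[:,1]==v][:,0]; L.append(wz("w1.npz",(r.min()+r.max())/2,v,.058)[:2]); 
L=np.array(L); c=L.mean(0); s=np.linalg.svd(L-c)[2][0]; print("axis pts",c,"yaw",np.arctan(s[1]/s[0]))
g=seg((40,90,40),(85,255,255)).astype(np.float32); 
for v in (126,137): print("far wall",v,wz("w1.npz",317,v,.062))
for v in (212,220): print("near wall",v,wz("w1.npz",317,v,.062))
u=np.array([np.cos(np.arctan(s[1]/s[0])),np.sin(np.arctan(s[1]/s[0]))]); print("centre from tag",T[:2]-.072*u, "perp off of tag", np.cross(u,T[:2]-c), (c-T[:2])@u)
print(g.min(0),g.max(0))
cv2.imwrite("pics/w1c.png",cv2.resize(cv2.imread("pics/w1.png")[110:250,270:370],None,fx=4,fy=4,interpolation=cv2.INTER_CUBIC))
E
```

```text
tag 233 [317.69957082 226.12875536] [0.55331475 0.2382924  0.012     ]
white box [280. 110.] [354. 244.]
axis pts [0.47977716 0.2618744 ] yaw -0.34391172582674195
far wall 126 [0.4299397  0.27805912 0.062     ]
far wall 137 [0.4401872  0.27474789 0.062     ]
near wall 212 [0.51665692 0.25003855 0.062     ]
near wall 220 [0.52556396 0.24716045 0.062     ]
centre from tag [0.48553086 0.26256881] perp off of tag 0.0025937344688864994 -0.07718264275359023
[291. 125.] [342. 237.]<stdin>:15: DeprecationWarning: Arrays of 2-dimensional vectors are deprecated. Use arrays of 3-dimensional vectors instead. (deprecated in NumPy 2.0)
```

View pics/w1c.png

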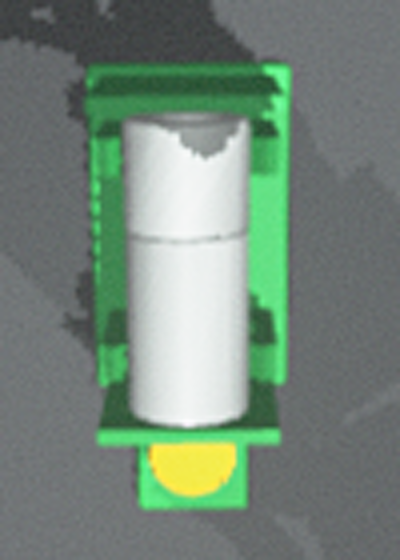

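The near wall's top edge at crop row 443 and the spacer's ends put the centre at about (0.481, 0.261) with yaw about -0.29. I'll correct and go down.

>>> play_rows --series '[[1, [-0.04, -0.12, 0.2], [0, 0, -0.1]], [1, [0, 0, 0.8], [0, 0, 0]], [1, [0, 0, 0.8], [0, 0, 0]], [1, [0, 0, 0.8], [0, 0, 0]], [1, [0, 0, 0.8], [0, 0, 0]], [1, [0, 0, 0.4], [0, 0, 0]], [1, [0, 0, 0.2], [0, 0, 0]], [1, [0, 0, 0], [0, 0, 0]]]' --force 60

```text
t: 2.9
tool_pos: [0.4817, 0.2612, 0.0316]
tool_rot: [0.457, 3.108, 0.0]
contact_force: [0.7, -0.0, -0.0]
opening: 0.0857
grip_force: 0.0
```

>>> play_rows --series '[[0.3, [0, 0, 0], [0, 0, 0]], [0.3, [0, 0, 0], [0, 0, 0]], [0.2, [0, 0, 0], [0, 0, 0]], [0, [0, 0, 0], [0, 0, 0]], [0, [0, 0, 0], [0, 0, 0]], [0, [0, 0, 0], [0, 0, 0]], [0, [0, 0, 0], [0, 0, 0]], [0, [0, 0, 0], [0, 0, 0]]]' --force 60

```text
t: 3.9
tool_pos: [0.4821, 0.2605, 0.0326]
tool_rot: [0.458, 3.107, -0.002]
contact_force: [-1.7, -3.4, 6.4]
opening: 0.0324
grip_force: 59.0
```

Run:
```python
from h import *
from station import ctrl
o=ctrl.get_obs(); p,Rm=now(o)
R0=down(2.849); plan((.66,-.015,.30),down(np.pi+.31),(.481,.261,.281),R0,n=8)
```

```text
[[-0.63, -0.53, -0.05], [0.0, 0.0, -0.54]]
[[-0.59, -0.58, -0.05], [0.0, 0.0, -0.54]]
[[-0.54, -0.62, -0.05], [0.0, 0.0, -0.54]]
[[-0.49, -0.66, -0.05], [0.0, 0.0, -0.54]]
[[-0.44, -0.69, -0.05], [0.0, 0.0, -0.54]]
[[-0.39, -0.73, -0.05], [0.0, 0.0, -0.54]]
[[-0.33, -0.75, -0.05], [0.0, 0.0, -0.54]]
[[-0.27, -0.78, -0.05], [0.0, 0.0, -0.54]]
```

>>> play_rows --series '[[0, [0, 0, -0.2], [0, 0, 0]], [0, [0, 0, -0.4], [0, 0, 0]], [0, [0, 0, -0.8], [0, 0, 0]], [0, [0, 0, -0.9], [0, 0, 0]], [0, [0, 0, -0.9], [0, 0, 0]], [0, [0, 0, -0.9], [0, 0, 0]], [0, [0, 0, -0.9], [0, 0, 0]], [0, [0, 0, 0], [0, 0, 0]]]'

```text
t: 4.9
tool_pos: [0.4835, 0.2619, 0.2881]
tool_rot: [0.456, 3.099, 0.009]
contact_force: [1.1, -0.0, -1.9]
opening: 0.0326
grip_force: 59.8
```

>>> play_rows --series '[[0, [-0.63, -0.53, -0.05], [0, 0, -0.54]], [0, [-0.59, -0.58, -0.05], [0, 0, -0.54]], [0, [-0.54, -0.62, -0.05], [0, 0, -0.54]], [0, [-0.49, -0.66, -0.05], [0, 0, -0.54]], [0, [-0.44, -0.69, -0.05], [0, 0, -0.54]], [0, [-0.39, -0.73, -0.05], [0, 0, -0.54]], [0, [-0.33, -0.75, -0.05], [0, 0, -0.54]], [0, [-0.27, -0.78, -0.05], [0, 0, -0.54]]]'

```text
t: 5.9
tool_pos: [0.6604, -0.0164, 0.2999]
tool_rot: [0.489, -3.101, -0.001]
contact_force: [-0.0, 0.1, -1.4]
opening: 0.0325
grip_force: 60.0
```

>>> play_rows --series '[[0, [0, 0, 0], [0, 0, 0]], [0, [0, 0, 0], [0, 0, 0]], [0, [0, 0, 0], [0, 0, 0]]]'

```text
t: 6.28
tool_pos: [0.6599, -0.0143, 0.3009]
tool_rot: [0.487, -3.103, -0.001]
contact_force: [-0.1, 0.4, -1.1]
opening: 0.0322
grip_force: 60.1
```

Run:
```python
from h import *
from station import ctrl,imaging
o=ctrl.get_obs(); print(o["q"].round(3),o["tool_pos"],o["contact_force"].round(2)); p,Rm=now(o); print(Rm.round(3))
d=imaging.get_image("wrist")
np.savez("w2.npz",K=[d["fx"],d["fy"],d["cx"],d["cy"]],H=d["hand_eye"],p=p,R=Rm); cv2.imwrite("pics/w2.png",d["color"])
```

```text
[-0.134  0.104  1.444  0.     1.595 -2.017] [ 0.65986814 -0.01430377  0.30087444] [-0.12  0.35 -1.06]
[[-0.952 -0.307 -0.001]
 [-0.307  0.952  0.   ]
 [ 0.001  0.001 -1.   ]]
```

View pics/w2.png

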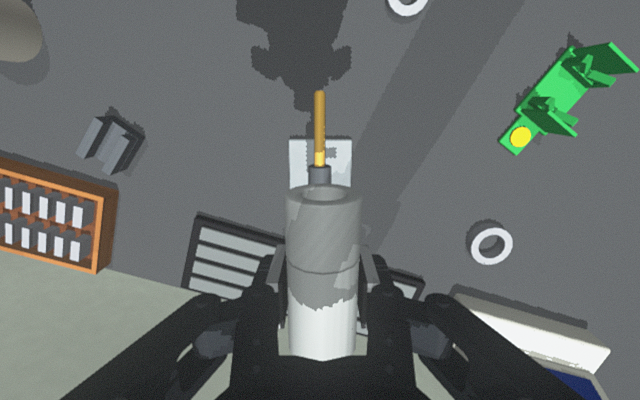

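The wrist view shows the brass pin with its tip at (319,91), running straight down to the barrel at (320,166). The held spacer's near end at (323,195) seems to show a bore, so I'll try that end first.

Run:
```python
from h import *
im=cv2.imread("pics/w2.png");hsv=cv2.cvtColor(im,cv2.COLOR_BGR2HSV)
print(np.load("w2.npz")["K"])
m=cv2.inRange(hsv,np.array((12,110,80)),np.array((32,255,255))); z=np.zeros_like(m); z[80:166,300:340]=m[80:166,300:340]
P=np.argwhere(z)[:,::-1].astype(float); v0=P[:,1].min(); print("tip v",v0,"end v",P[:,1].max())
L=[]
for v in range(int(v0)+3,150,4):
    r=P[P[:,1]==v][:,0]; L.append(wz("w2.npz",(r.min()+r.max())/2,v,.112)[:2])
L=np.array(L);c=L.mean(0);s=np.linalg.svd(L-c)[2][0];s*=np.sign(s[0]); tip=wz("w2.npz",P[P[:,1]<v0+4][:,0].mean(),v0-.5,.112)
print("tip",tip,"yaw",np.arctan2(s[1],s[0]),"c",c)
d=np.load("w2.npz")
for uv in((323,193),(285.5,200),(361,200)): print(uv,(d["R"].T@(wz("w2.npz",*uv,.32)-d["p"])).round(4))
cv2.imwrite("pics/w2c.png",cv2.resize(im[80:360,260:390],None,fx=2,fy=2,interpolation=cv2.INTER_CUBIC))
```

```text
[306.88826279 306.88826279 322.21047657 197.99156026]
tip v 91.0 end v 165.0
tip [ 0.57959856 -0.04416886  0.112     ] yaw 0.31622456283900735 c [ 0.60765897 -0.03523783]
(323, 193) [ 0.0416 -0.0005 -0.0191]
(285.5, 200) [ 0.0385 -0.0163 -0.0191]
(361, 200) [ 0.0385  0.0156 -0.0191]
```

View pics/w2c.png

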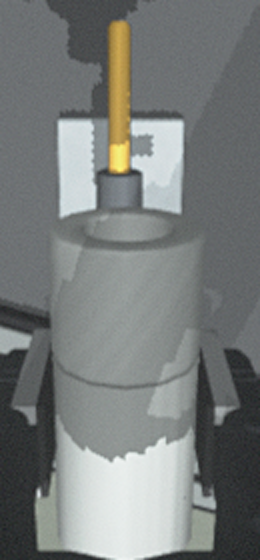

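Tip is at about (0.579, -0.043) with yaw 0.315, and the triangulation agrees. The spacer sits centred in the fingers. I'll back off at height and turn the bored end to the pin.

>>> play_rows --series '[[0, [0.75, 0, 0], [0, 0, 0]], [0, [0.75, 0, 0], [0, 0, 0]], [0, [0.75, 0, 0], [0, 0, 0]], [0, [0.75, 0, 0], [0, 0, 0]], [0, [0, 0, 0], [0, 0, 0.5]], [0, [0, 0, 0], [0, 0, 1]], [0, [0, 0, 0], [0, 0, 1]], [0, [0, 0, 0], [0, 0, 1]]]'

```text
t: 7.32
tool_pos: [0.5173, -0.0604, 0.3015]
tool_rot: [0.285, 3.128, -0.0]
contact_force: [-0.1, -0.9, -2.3]
opening: 0.0324
grip_force: 60.0
```

>>> play_rows --series '[[0, [0, 0, 0], [0, 0, 1]], [0, [0, 0, 0], [0, 0, 1]], [0, [0, 0, 0], [0, 0, 1]], [0, [0, 0, 0], [0, 0, 1]], [0, [0, 0, 0], [0, 0, 1]], [0, [0, 0, 0], [0, 0, 1]], [0, [0, 0, 0], [0, 0, 1]], [0, [0, 0, 0], [0, 0, 1]]]'

```text
t: 8.32
tool_pos: [0.5174, -0.0604, 0.3015]
tool_rot: [1.899, 2.502, 0.0]
contact_force: [-0.4, -0.1, -1.7]
opening: 0.0326
grip_force: 60.0
```

>>> play_rows --series '[[0, [0, 0, 0], [0, 0, 1]], [0, [0, 0, 0], [0, 0, 1]], [0, [0, 0, 0], [0, 0, 1]], [0, [0, 0, 0], [0, 0, 1]], [0, [0, 0, 0], [0, 0, 1]], [0, [0, 0, 0], [0, 0, 1]], [0, [0, 0, 0], [0, 0, 1]], [0, [0, 0, 0], [0, 0, 1]]]'

```text
t: 9.32
tool_pos: [0.5174, -0.0604, 0.3015]
tool_rot: [2.937, 1.115, 0.001]
contact_force: [-0.2, 0.6, -1.6]
opening: 0.0321
grip_force: 60.0
```

>>> play_rows --series '[[0, [0, 0, 0], [0, 0, 1]], [0, [0, 0, 0], [0, 0, 1]], [0, [0, 0, 0], [0, 0, 1]], [0, [0, 0, 0], [0, 0, 0]], [0, [0, 0, 0], [0, 0, 0]]]'

```text
t: 9.95
tool_pos: [0.5175, -0.0608, 0.3014]
tool_rot: [3.103, 0.49, 0.0]
contact_force: [-0.9, 0.6, -2.1]
opening: 0.0322
grip_force: 60.0
```

```bash
cat > st.py <<'E'
from h import *
from station import ctrl
import sys
o=ctrl.get_obs(); p,Rm=now(o); tip=np.array([.579,-.043,.11]); y=.315
u=np.array([np.cos(y),np.sin(y),0]); l=np.array([-u[1],u[0],0]); c=p-Rm[:,2]*.0175
d=c-tip; print("q",o["q"].round(2),"F",o["contact_force"].round(2),"along",(d@u).round(4),"left",(d@l).round(4),"z",d[2].round(4),"ang",np.arctan2(Rm[1,0],Rm[0,0]).round(4),"tool z",Rm[:,2].round(4))
if len(sys.argv)>1:
    s=float(sys.argv[1]); print("need tool shift/0.05", (Rm.T@(tip-u*s-c)/.05).round(3), "turn/8deg",(R.from_matrix(Rm.T@down(y)).as_rotvec()/np.radians(8)).round(3))
E
python3 st.py .065
```

```text
q [-0.26 -0.23  1.76  0.    1.61  1.  ] F [-0.86  0.58 -2.09] along -0.0639 left 0.0021 z 0.2089 ang 0.3131 tool z [ 3.e-04 -0.e+00 -1.e+00]
need tool shift/0.05 [-0.022  0.042  4.178] turn/8deg [ 0.001 -0.002 -0.013]
```

>>> play_rows --series '[[0, [-0.02, 0.04, 0.6], [0, 0, 0]], [0, [0, 0, 0.8], [0, 0, 0]], [0, [0, 0, 0.8], [0, 0, 0]], [0, [0, 0, 0.8], [0, 0, 0]], [0, [0, 0, 0.7], [0, 0, 0]], [0, [0, 0, 0.48], [0, 0, 0]], [0, [0, 0, 0], [0, 0, 0]], [0, [0, 0, 0], [0, 0, 0]]]'

```text
t: 10.95
tool_pos: [0.5182, -0.0636, 0.0936]
tool_rot: [3.103, 0.487, 0.003]
contact_force: [0.4, -0.2, -2.0]
opening: 0.0325
grip_force: 60.1
```

```bash
python3 st.py .065
python3 - <<'E'
from h import *
from station import ctrl,imaging
o=ctrl.get_obs(); p,Rm=now(o)
d=imaging.get_image("wrist"); np.savez("w3.npz",K=[d["fx"],d["fy"],d["cx"],d["cy"]],H=d["hand_eye"],p=p,R=Rm); cv2.imwrite("pics/w3.png",d["color"])
im=d["color"]
cv2.imwrite("pics/w3c.png",cv2.resize(im[0:300,220:420],None,fx=2,fy=2,interpolation=cv2.INTER_CUBIC))
d=imaging.get_image("side"); cv2.imwrite("pics/s3.png",d["color"])
E
```

```text
q [-0.26 -0.07  1.97  0.    1.23  0.99] F [ 0.41 -0.17 -2.  ] along -0.0642 left -0.0007 z 0.0011 ang 0.3112 tool z [ 1.9e-03 -5.0e-04 -1.0e+00]
need tool shift/0.05 [-0.016 -0.015  0.022] turn/8deg [ 0.008 -0.012 -0.027]
```

View pics/w3c.png

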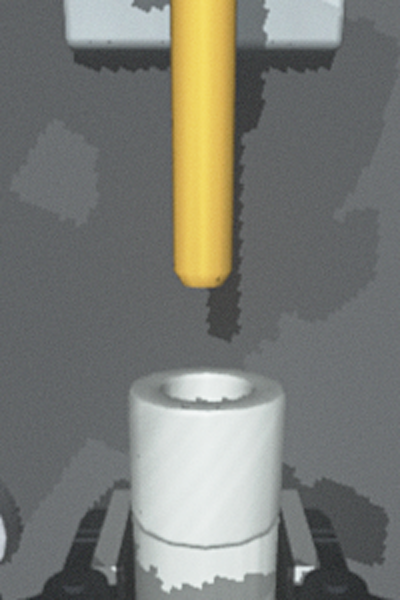

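The close wrist view shows the pin tip at crop (203,285) and the bore at (207,388), about 1 mm apart sideways, which matches the computed offset. I'll correct that and advance gently.

>>> play_rows --series '[[0, [0, -0.018, 0.02], [0, 0, 0]], [0, [0.2, 0, 0], [0, 0, 0]], [0, [0.15, 0, 0], [0, 0, 0]], [0, [0.08, 0, 0], [0, 0, 0]], [0, [0.06, 0, 0], [0, 0, 0]], [0, [0.06, 0, 0], [0, 0, 0]], [0, [0.05, 0, 0], [0, 0, 0]], [0, [0, 0, 0], [0, 0, 0]]]'

```text
t: 12.05
tool_pos: [0.5457, -0.0534, 0.0913]
tool_rot: [3.104, 0.486, -0.0]
contact_force: [0.8, 0.7, -2.9]
opening: 0.0322
grip_force: 60.1
```

```bash
python3 st.py .035
```

```text
q [-0.23  0.    1.91 -0.    1.23  1.03] F [ 0.78  0.69 -2.91] along -0.0349 left 0.0004 z -0.0012 ang 0.3107 tool z [ 0.e+00 -1.e-04 -1.e+00]
need tool shift/0.05 [-0.003  0.008 -0.024] turn/8deg [ 0.001  0.    -0.031]
```

>>> play_rows --series '[[0, [0.06, 0, -0.02], [0, 0, 0]], [0, [0.08, 0, 0], [0, 0, 0]], [0, [0.08, 0, 0], [0, 0, 0]], [0, [0.08, 0, 0], [0, 0, 0]], [0, [0.08, 0, 0], [0, 0, 0]], [0, [0.04, 0, 0], [0, 0, 0]], [0, [0, 0, 0], [0, 0, 0]]]'

```text
t: 12.92
tool_pos: [0.5657, -0.0469, 0.0923]
tool_rot: [3.104, 0.486, -0.0]
contact_force: [-0.2, 0.1, -2.2]
opening: 0.0326
grip_force: 60.1
```

```bash
python3 st.py .010
```

```text
q [-0.21  0.04  1.86 -0.    1.23  1.05] F [-0.23  0.06 -2.25] along -0.0138 left 0.0004 z -0.0002 ang 0.3108 tool z [-1.e-04 -0.e+00 -1.e+00]
need tool shift/0.05 [ 0.077  0.007 -0.004] turn/8deg [-0.     0.001 -0.03 ]
```

The pin is 26 mm in the hole with no force. Now I'll press the bottom.

>>> play_rows --series '[[0, [0.04, 0, 0], [0, 0, 0]], [0, [0.04, 0, 0], [0, 0, 0]], [0, [0.04, 0, 0], [0, 0, 0]], [0, [0.04, 0, 0], [0, 0, 0]], [0, [0.04, 0, 0], [0, 0, 0]], [0, [0, 0, 0], [0, 0, 0]], [0, [0, 0, 0], [0, 0, 0]]]'

```text
t: 13.8
tool_pos: [0.5748, -0.044, 0.0921]
tool_rot: [-3.104, -0.486, 0.001]
contact_force: [-4.4, -2.3, -0.7]
opening: 0.0324
grip_force: 60.1
```

```bash
python3 st.py .010
```

```text
q [-0.21  0.07  1.84 -0.    1.23  1.05] F [-4.43 -2.3  -0.75] along -0.0043 left 0.0003 z -0.0004 ang 0.3106 tool z [-9.e-04 -1.e-04 -1.e+00]
need tool shift/0.05 [-0.115  0.007 -0.007] turn/8deg [-0.001  0.007 -0.031]
```

About 5 N along the pin with the centre about 5 mm past first contact, so the pin is on the bottom of the hole. I'll hold briefly, then draw off.

>>> play_rows --series '[[0, [0, 0, 0], [0, 0, 0]], [0, [0, 0, 0], [0, 0, 0]], [0, [0, 0, 0], [0, 0, 0]], [0, [0, 0, 0], [0, 0, 0]], [0, [-0.08, 0, 0], [0, 0, 0]], [0, [-0.15, 0, 0], [0, 0, 0]], [0, [-0.2, 0, 0], [0, 0, 0]], [0, [-0.25, 0, 0], [0, 0, 0]]]'

```text
t: 14.8
tool_pos: [0.5426, -0.0545, 0.0927]
tool_rot: [3.104, 0.486, 0.002]
contact_force: [-1.0, 0.3, -1.9]
opening: 0.0325
grip_force: 60.1
```

>>> play_rows --series '[[0, [-0.4, 0, 0], [0, 0, 0]], [0, [-0.5, 0, 0], [0, 0, 0]], [0, [-0.2, 0, -0.4], [0, 0, 0]], [0, [0, 0, -0.9], [0, 0, 0]], [0, [0, 0, -0.9], [0, 0, 0]], [0, [0, 0, -0.9], [0, 0, 0]], [0, [0, 0, -0.9], [0, 0, 0]], [0, [0, 0, -0.6], [0, 0, 0]]]'

```text
t: 15.8
tool_pos: [0.4905, -0.0714, 0.3253]
tool_rot: [3.102, 0.485, 0.006]
contact_force: [1.3, 0.2, -3.0]
opening: 0.0323
grip_force: 60.1
```

```bash
python3 st.py .065
python3 - <<'E'
from h import *
from station import ctrl
from scipy.optimize import least_squares
# planar fit r,z of TCP for tool down from the poses seen
D=[([.0534,1.6143,1.476],(.1379,.6090,.2301)),([-.125,1.787,1.481],(.4810,.2675,.2308)),([.104,1.444,1.595],(.6599,-.0143,.3009)),([-.23,1.76,1.61],(.5175,-.0608,.3014)),([-.07,1.97,1.23],(.5182,-.0636,.0936)),([.07,1.84,1.23],(.5748,-.044,.0921))]
def f(x):
    e=[]
    for (a,b,c),(X,Y,Z) in D:
        r=np.sqrt(max(X*X+Y*Y-.074**2,0)); L2,L3,r0,h,off=x
        e+= [r0+L2*np.sin(a)+L3*np.sin(a+b+off)-r, h+L2*np.cos(a)+L3*np.cos(a+b+off)-Z]
    return np.array(e)
s=least_squares(f,[.5,.5,0,.1,0]); print(s.x.round(3),abs(f(s.x)).max())
E
```

```text
q [-0.29 -0.3   1.78  0.    1.66  0.97] F [ 1.27  0.21 -2.99] along -0.093 left 0.0005 z 0.2328 ang 0.3105 tool z [ 0.0043 -0.001  -1.    ]
need tool shift/0.05 [ 5.430e-01 -3.000e-03  4.658e+00] turn/8deg [ 0.016 -0.027 -0.032]
[ 0.425  0.617 -0.    -0.04   0.156] 0.0021821750585584027
```

The pin entered, pressed and came off cleanly. To turn hole-up I'll tilt about tool +y, which takes tool x (the hole end) up. First I'll line the tool up with the arm's plane to stay clear of wrist limits.

Run:
```python
from h import *
n=12; 
for i in range(n):
    t=np.radians(90/n)*i; d=np.array([.21/n,.33/n]); print(round((d@[np.cos(t),np.sin(t)])/.05,2),0,round((d@[np.sin(t),-np.cos(t)])/.05,2))
```

```text
0.35 0 -0.55
0.42 0 -0.5
0.48 0 -0.44
0.53 0 -0.37
0.58 0 -0.3
0.61 0 -0.22
0.64 0 -0.14
0.65 0 -0.06
0.65 0 0.03
0.64 0 0.11
0.62 0 0.2
0.59 0 0.28
```

>>> play_rows --series '[[0, [0, 0, -0.4], [0, 0, 0.86]], [0, [0, 0, -0.4], [0, 0, 0.86]], [0, [0, 0, 0], [0, 0, 0.86]], [0, [0, 0, 0], [0, 0, 0.86]], [0, [0, 0, 0], [0, 0, 0.86]], [0, [0, 0, 0], [0, 0, 0]]]'

```text
t: 16.55
tool_pos: [0.49, -0.0712, 0.3623]
tool_rot: [-3.109, 0.452, -0.001]
contact_force: [0.3, -0.2, -2.2]
opening: 0.0322
grip_force: 60.0
```

>>> play_rows --series '[[0, [0.35, 0, -0.55], [0, 0.94, 0]], [0, [0.42, 0, -0.5], [0, 0.94, 0]], [0, [0.48, 0, -0.44], [0, 0.94, 0]], [0, [0.53, 0, -0.37], [0, 0.94, 0]], [0, [0.58, 0, -0.3], [0, 0.94, 0]], [0, [0.61, 0, -0.22], [0, 0.94, 0]]]'

```text
t: 17.3
tool_pos: [0.5908, -0.1012, 0.5281]
tool_rot: [2.77, -0.401, 1.157]
contact_force: [0.2, -0.6, -2.9]
opening: 0.0322
grip_force: 60.1
```

```bash
python3 st.py
```

```text
q [-0.3  -0.52  1.74  0.    1.12  1.56] F [ 0.17 -0.63 -2.91] along -0.0171 left -0.0519 z 0.4304 ang -0.2866 tool z [ 0.6819 -0.2034 -0.7026]
```

>>> play_rows --series '[[0, [0.64, 0, -0.14], [0, 0.94, 0]], [0, [0.65, 0, -0.06], [0, 0.94, 0]], [0, [0.65, 0, 0.03], [0, 0.94, 0]], [0, [0.64, 0, 0.11], [0, 0.94, 0]], [0, [0.62, 0, 0.2], [0, 0.94, 0]], [0, [0.59, 0, 0.28], [0, 0.94, 0]], [0, [0, 0, 0], [0, 0, 0]], [0, [0, 0, 0], [0, 0, 0]]]'

```text
t: 18.3
tool_pos: [0.6912, -0.1311, 0.6911]
tool_rot: [2.064, -0.3, 2.066]
contact_force: [0.1, -1.0, -2.5]
opening: 0.0323
grip_force: 60.2
```

Run:
```python
from h import *
from station import ctrl,imaging
o=ctrl.get_obs(); p,Rm=now(o); print(p,Rm.round(3),o["q"].round(2),abs(o["dq"]).max(),o["grip_force"],o["contact_force"])
n=[cv2.resize(imaging.get_image(k)["color"],(400,250)) for k in("scene","side","wrist")]
a=imaging.get_image("wrist")["color"]; cv2.imwrite("pics/f.png",np.vstack([np.hstack(n[:2]),np.hstack([n[2],np.zeros_like(n[2])])]))
```

```text
[ 0.69115496 -0.13107784  0.69106181] [[-0.001 -0.286  0.958]
 [ 0.001 -0.958 -0.286]
 [ 1.     0.001  0.001]] [-0.3  -0.47  1.77  0.02  0.27  1.55] 0.014566803781160105 60.228198766708374 [ 0.07268738 -0.99750117 -2.52319435]
```

View pics/f.png

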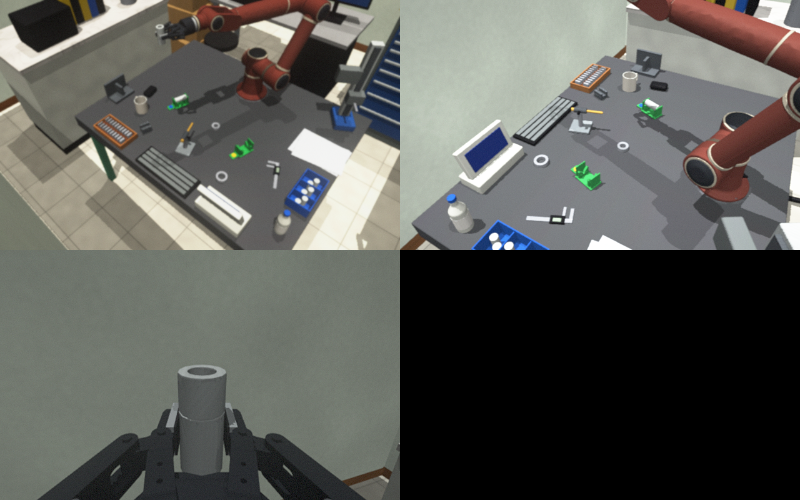

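The spacer is held vertical with its hole up (wrist panel, around (202,372)). The yellow-disc cradle is empty, the blue one still holds its spacer, and nothing else has moved.

>>> play_rows --series '[[0, [0, 0, 0], [0, 0, 0]], [0, [0, 0, 0], [0, 0, 0]], [0, [0, 0, 0], [0, 0, 0]], [0, [0, 0, 0], [0, 0, 0]]]'

```text
t: 19.0
tool_pos: [0.6915, -0.1311, 0.692]
tool_rot: [2.061, -0.301, 2.07]
contact_force: [0.5, -0.6, -2.1]
opening: 0.0322
grip_force: 60.2
```

```bash
python3 -c "
from station import ctrl
print(ctrl.finish_job())"
```

```text
the job is handed in; nothing more can be done
None
```

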